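# Refit the label printer's battery cover

## Robot

A 6-joint arm with a two-finger parallel gripper is mounted at the origin on the work surface. World frame = base frame: x ahead of the robot, y to its left, z up, the work surface at z = 0. Lengths are in mm, angles in rad, forces in N, time in s.
With the tool pointing down it reaches from about 300 to 775 mm from the base axis. Payload 14.6 kg.
Tool frame: the origin (TCP) lies between the finger pads; the fingertips stand 19 mm ahead of it and the grasp point (between the pads) is the TCP (manip.tcp_to_tips is the distance from the TCP to the fingertips, in mm); x points along the fingers, z is the direction in which the jaws open and shut, and the axes are right-handed (so a half turn about x gives the same grasp; the last joint's range is limited). The gripper opens to 94 mm and grips with 3 to 60 N. Pads are 16 mm wide; open, the fingers measure 119 mm over their backs; the gripper's body (75 mm by 177 mm) begins 78 mm behind the grasp point.
Start: joints at [-1.297, 0.3, 1.521, -0, 1.321, -0.067], TCP at [183.825, -518.361, 224.446] pointing down, gripper open.
Joint ranges: [-3.03, 3.03], [-0.79, 2.21], [0.23, 2.52], [-1.04, 4.18], [0, 3.07], [-2.55, 2.55]. Speed limits (rad/s): [2.22, 2.22, 2.57, 3.14, 3.14, 3.14].

## Interface

Orientations are given as [roll, pitch, yaw] about the fixed x, y, z axes, in that order (R = Rz(yaw) Ry(pitch) Rx(roll)).
In Python, from cell import manip gives the robot as it stands.
- The arm moves only by the tool jog_arm, never from a script. Its argument "moves" is a list that holds one entry, the list of rows, each a list of 6 numbers: the shift along the world's x, y, z in mm, then the turn, a rotation vector about the world's x, y, z in degrees. In form: [[[dx, dy, dz, wx, wy, wz], ...]]. A call has 1 to 5 rows; each row shifts and turns the pose as measured when the row begins; what a row does not reach is not made up. A row lasts 1/10 s, in which the tool goes at most 50 mm and 8.59 degrees, less where a joint would pass 70% of its speed; a pose out of reach is approached as far as the arm can. A call is refused whole if a number of a shift passes 50 or a number of a turn 8.59, either way. A call with a gripper value outside its range is refused whole. "gripper" is the opening, from -1 (shut) to 1 (fully open), set as the call begins (left out, the last holds). The fingers move at their own pace and stop on an object; "squeeze" is the grip in N (left out, the last holds). Time passes only in rows, so rows that do not move let the fingers close. It gives the time, the measured TCP pose, the force and the opening at its end, in the units of the state.
- manip.read_state(): the state, without advancing time (a new reading comes with each control period).
- manip.camera(name): name is "scene" or "top" or "wrist"; returns (picture, depth): 384x512x3 uint8, blue, green, red; 384x512 float32, mm along the optical axis (not along the pixel's ray), 0 where there is no reading.
- manip.camera_params(name): a dict with "fx", "fy", "cx", "cy" (pixels), "dist" ([k1, k2, p1, p2, k3] as OpenCV has them; the pictures are not rectified), "rvec" (rotation vector, rad) and "tvec" (3), from world to camera coordinates, as OpenCV has them. Camera axes: x right, y down, z forward; pixel columns grow to the right and rows downward; lengths in mm; the calibration is good to about 2 mm. A picture is of the moment at which its call begins: read the wrist's pose just before it. camera_params takes no time and is no camera call; for the wrist camera it gives the pose at the moment of the call.
- manip.sign_off(): hands the job in, once; it reports no verdict.
The state is a dict: "clock": time; "joints": joint angles; "qd": joint speeds; "effort": joint torques, N m; "eef_pos": TCP position; "eef_rot": TCP orientation; "wrist_force": force on the tool from outside, world axes, zero at the start; "moment": the same for the moment, N m; "finger_gap": finger opening in mm.
Only numpy, scipy, OpenCV 4.12 (cv2) and the standard library are available. Lean on these libraries where they do the work, as an engineer would, in place of code of your own. Each camera call takes 0.05 s, during which the arm holds its last target. There are 200 camera calls.

## Task

The label printer on the packing bench has its new battery in; its battery cover stands lip-up in the desk holder. Take the cover out, lay it flat on the bench, rib up, let go and take it again by its rib, then hook its lip into the slot under the printer's head and pivot it down until the catch snaps over its rear edge and it lies flat and flush. Leave it closed, let go, and leave the other things on the bench where they are.

Things in the scene. Friction and masses are not known exactly. Their poses are not given: they have to be found in the camera images.
- cover: Battery cover: one rigid grey plastic piece, about 0.12 kg: a plate 120 long, 60 wide, 8 mm thick, a lip on its front end, a grip rib on its outside near the rear end. Origin: middle of the plate's rear end. Axes (all cover points): z along it to the lip, y across, x out of the outside (rib) face. Starts standing on its rear end in a holder pocket, lip up, rib hidden inside, 2-3 mm play.
- cover_mid (a point): Centre of the cover's plate, z +60 mm from body cover. The plate spans z -60..60, y -30..30, x -4..4 mm about it. At the start 62 mm of the plate, and the lip, stand out above the pocket's rim and can be gripped across the 60 mm width (or 8 mm thickness).
- cover_rib (a point): Centre of the grip rib (from cover_mid: x +16, y 0, z -30 mm): a straight bar 40 mm long along z, 14 mm wide in y, standing 24 mm out of the plate's outside face, so its top is 12 mm beyond this point. Pinch it across the 14 mm; it can be held until the cover is home. With the cover lying rib-up on the table, the rib's top is 32 mm above the table.
- cover_lip (a point): Middle of the tip of the cover's lip (from cover_mid: x -2, y 0, z +72 mm). The lip is a tongue 44 mm wide (y -22..22) and 4 mm thick, level with the plate's inside face (x -4..0 from cover_mid), standing 12 mm beyond the plate's front end.
- printer: Label printer: grey case 150 (x) x 245 mm (y), fixed. Origin: underside of the case, middle of its width; z up, y towards the head. Deck 60 mm high from y -125 to +50; raised head 105 mm high from y +50 to +120, its front face upright. The open bay is in the deck in front of the head; a battery pack lies in it. A small black catch housing, 74 mm high, stands at the deck's rear end.
- bay (a point): Where cover_mid must end (printer x 0, y -11, z 56 mm; printer's axes). Home: cover's z along this y, its x along this z, outside flush with the deck. The bay is 65 mm wide, from the head's face at y +61 to a rear wall at y -61.5 mm: play 2.5 mm each side and in length. Ledges along its long sides (|x| over 25 mm) carry the plate 4 mm below this point; between them free down to 11 mm below it.
- slot (a point): Lower front edge of the head, middle of the slot (from bay: x 0, y +61, z +1.5 mm; same axes). The slot lies under this edge: 50 mm wide, 20 mm deep in +y, open 32 mm downwards. The lip goes in under the edge with the cover's rear raised 10 to 25 degrees; it cannot go in level, as plate and lip together are longer than the bay.
- catch (a joint): Spring catch at the bay's rear wall (m): 0 sprung out, grows as it is pushed back, to 0.008. Wedge nose 24 mm wide, tip at y -57.5, z +6 mm from bay, face above the tip leaning back 25 degrees. The cover's rear edge, pressed down, pushes it back (2.5 to 4 N spring; 5 to 12 N push down at the rib) and it springs out over the edge: under 0.003 with the cover held.
- pocket (a point): Middle of the mouth of the pocket the cover starts in, 62 mm above the table. The holder is a dark steel desk holder 84 (x) x 74 mm (y), 62 mm tall, fixed; two pockets side by side along x, each 36 (x) x 66 mm (y) inside, 58 mm deep. x is the way the cover's rib faces at the start; z up. The other pocket, at -x, holds a small carton.
- slim_carton_mid (a point): Bystander, leave alone: a small white-and-green carton 24 x 58 x 85 mm standing in the holder's other pocket; this point is its centre.
- carton_a_mid (a point): Bystander, leave alone: a flat white medicine carton 60 x 100 x 45 mm; this point is its centre.
- carton_b_mid (a point): Bystander, leave alone: an upright white medicine carton 70 x 50 x 90 mm; this point is its centre.
- bottle_a_mid (a point): Bystander, leave alone: a white jar, 52 mm across, 105 mm tall; this point is its centre.
- bottle_b_mid (a point): Bystander, leave alone: an amber bottle, 44 mm across, 120 mm tall; this point is its centre.
- tape_mid (a point): Bystander, leave alone: a tan roll of tape lying flat, 90 mm across, 24 mm tall; this point is its centre.
- stapler_mid (a point): Bystander, leave alone: a stapler about 130 mm long; this point is its centre.

How it is judged (in metres and radians):
On the way, in this order (a step that is already met when the one before it is completed fails the run):
1. the cover has been laid down: it lies flat on the table, rib side up, let go (height (world z) of cover_mid below 0.012 m and angle between cover_mid's own x axis and vertical below 0.1 rad and contact force between the fingers and cover below 0.05 N), for 0.1 s.
2. the lip is under the head's edge in the slot while the cover's rear is still raised (y of cover_lip in the frame of bay above 0.064 m and z of cover_lip in the frame of bay below 0.0015 m and x of cover_lip in the frame of bay between -0.008 and 0.008 m and angle between the x axis of cover_mid and the z axis of bay, either way round above 0.12 rad), for 0.05 s.
At the end, for the whole second after the job is handed in: The cover lies home in the printer's bay at rest: its centre within 4 mm along and across and 2 mm in height of the bay point, lip in the slot, flat within 0.03 rad, and the catch sprung back over its rear edge (under 3 mm) (x of cover_mid in the frame of bay between -0.004 and 0.004 m and y of cover_mid in the frame of bay between -0.004 and 0.004 m and z of cover_mid in the frame of bay between -0.002 and 0.002 m and y of cover_lip in the frame of bay above 0.064 m and angle between the x axis of cover_mid and the z axis of bay, either way round below 0.03 rad and angle between the z axis of cover_mid and the y axis of bay, either way round below 0.09 rad and value of joint catch below 0.003 m and linear speed of cover below 0.02 m/s); the robot touches nothing.
It fails at once if a bystander is moved by more than 40 mm (distance of any of slim_carton_mid, carton_a_mid, carton_b_mid, bottle_a_mid, bottle_b_mid, tape_mid, stapler_mid from where it was at the start of the episode above 0.04 m).
It also fails if it takes over 54 s, if anything falls off the work surface, if the arm or the gripper's body presses on something with over 40 N, if the wrist force passes 120 N, or if a joint passes its speed limit or range.

## Working session

There is one attempt and no reset: what is moved stays moved. The work goes in short steps, Python scripts to look and compute and a tool call to move; the robot and the scene stay as the last step left them, time stands still between calls to the robot, and variables do not carry over. Pictures are saved under pics/ and viewed, about 8 in all and at most 12, crops included, and the job is handed in when it is done.

Besides the shell and the picture viewer there is one more tool, called in YAML: its name, and indented under it one key for each argument. jog_arm: Moves the arm, as the interface text tells. Its arguments: {"type":"object","properties":{"moves":{"type":"array","items":{"type":"array","items":{"type":"array","items":{"type":"number"}}}},"gripper":{"type":"number"},"squeeze":{"type":"number"}},"required":["moves"]}

```bash
ls; mkdir -p pics; cat > h.py <<'E'
import numpy as np, cv2
from cell import manip
def grab(n):
    p=manip.camera_params(n); im,d=manip.camera(n); return im,d,p
def cloud(d,p):
    K=np.array([[p['fx'],0,p['cx']],[0,p['fy'],p['cy']],[0,0,1]],float)
    h,w=d.shape; u,v=np.meshgrid(np.arange(w),np.arange(h))
    q=cv2.undistortPoints(np.stack([u,v],-1).reshape(-1,1,2).astype(np.float64),K,np.array(p['dist'],float)).reshape(h,w,2)
    c=np.dstack([q*d[...,None],d]); R=cv2.Rodrigues(np.array(p['rvec'],float))[0]
    W=(c-np.array(p['tvec'],float).ravel())@R
    W[d<=0]=np.nan
    return W
E
python3 - <<'E'
from h import *
for n in('scene','top'):
    im,d,p=grab(n); W=cloud(d,p); np.savez('pics/%s.npz'%n,im=im,W=W)
    cv2.imwrite('pics/%s.png'%n,im)
s=np.load('pics/scene.npz');t=np.load('pics/top.npz')
W=t['W']
for v in range(20,384,60): print([tuple(np.round(W[v,u]).tolist()) for u in range(20,512,120)])
print(manip.read_state())
E
```

```text
pics
[(1591.0, 1234.0, -754.0), (1605.0, 603.0, -748.0), (1457.0, -34.0, -494.0), (1635.0, -658.0, -752.0), (1641.0, -1276.0, -748.0)]
[(928.0, 665.0, -2.0), (920.0, 294.0, 38.0), (884.0, -53.0, 134.0), (918.0, -383.0, 75.0), (958.0, -758.0, 1.0)]
[(728.0, 602.0, 61.0), (753.0, 296.0, -2.0), (762.0, -55.0, -1.0), (769.0, -403.0, 1.0), (776.0, -745.0, 4.0)]
[(563.0, 584.0, 58.0), (567.0, 252.0, 91.0), (585.0, -59.0, -1.0), (594.0, -400.0, -1.0), (583.0, -638.0, 152.0)]
[(401.0, 604.0, -2.0), (409.0, 272.0, -4.0), (417.0, -64.0, -2.0), (426.0, -395.0, 3.0), (440.0, -640.0, 132.0)]
[(243.0, 582.0, 1.0), (249.0, 259.0, -4.0), (258.0, -68.0, 1.0), (267.0, -393.0, -1.0), (277.0, -712.0, 1.0)]
[(90.0, 565.0, -4.0), (98.0, 246.0, 1.0), (105.0, -72.0, -3.0), (116.0, -388.0, 2.0), (201.0, -563.0, 227.0)]
{'clock': 0.1, 'joints': array([-1.29658661e+00,  3.00419240e-01,  1.52153574e+00, -4.90954920e-06,
        1.32065455e+00, -6.65679783e-02]), 'qd': array([-6.82443193e-04, -1.75112450e-03, -1.77159733e-03,  5.89677833e-05,
        2.68327231e-04, -7.47033394e-04]), 'effort': array([ 3.00133841e-03, -5.32642865e+01, -3.53282046e+01,  7.09149381e-02,
        2.35203240e-02, -5.43443230e-05]), 'eef_pos': array([ 183.77631748, -518.16343107,  223.9339336 ]), 'eef_rot': array([3.07970124, 1.56977944, 1.84968383]), 'wrist_force': array([-0.50664768, -0.23717863, -0.50203202]), 'moment': array([-0.0237094 ,  0.02463758,  0.03991923]), 'finger_gap': 94.22092254813114}
```

View pics/top.png

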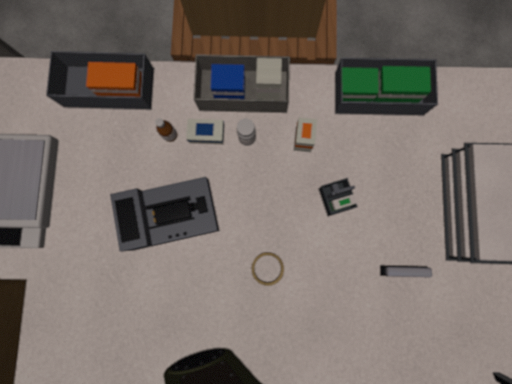

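View pics/scene.png

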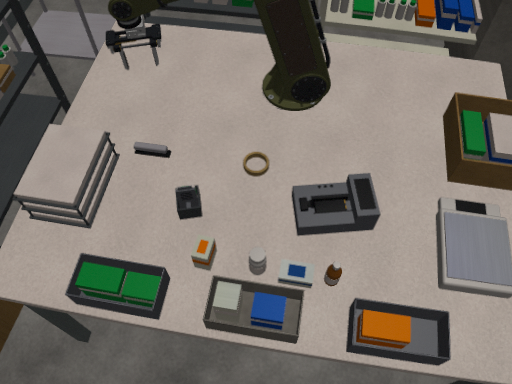

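The top view shows the printer at about (165,213), its head to the left (+y). The holder is at about (340,197), with the green carton in the lower pocket and the cover in the upper one. I'll measure both from the depth clouds.

```bash
python3 - <<'E'
from h import *
t=np.load('pics/top.npz');s=np.load('pics/scene.npz')
def rect(P,name):
    P=P[np.isfinite(P).all(1)]
    if len(P)<4: print(name,len(P));return
    r=cv2.minAreaRect(P[:,:2].astype(np.float32)); print(name,len(P),np.round(r[0],1),np.round(r[1],1),round(r[2],1),'z',np.round(np.percentile(P[:,2],[5,50,95]),1))
W=t['W'];I=t['im']
for nm,(u0,u1,v0,v1) in {'hold':(310,370,170,225),'prn':(105,225,170,260)}.items():
    print(nm)
    for c,cn in((t,'top'),(s,'scene')):
        Wc=c['W']; 
        if cn=='top': P=Wc[v0:v1,u0:u1].reshape(-1,3)
        else:
            b=np.nanmin(W[v0:v1,u0:u1,:2],axis=(0,1)),np.nanmax(W[v0:v1,u0:u1,:2],axis=(0,1))
            m=(Wc[...,:2]>b[0]).all(-1)&(Wc[...,:2]<b[1]).all(-1); P=Wc[m]
        z=P[:,2]
        h,e=np.histogram(z[z>10],bins=np.arange(10,150,6)); print(cn,dict(zip(e[:-1].tolist(),h.tolist())))
        for a,bb in ((55,68),(80,100),(100,112),(112,150)) : rect(P[(z>a)&(z<bb)],(cn,a))
def crop(im,u0,u1,v0,v1,k): return cv2.resize(im[v0:v1,u0:u1],None,fx=k,fy=k,interpolation=cv2.INTER_CUBIC)
a=crop(I,305,375,165,235,6);b=crop(s['im'],165,215,175,225,8.4)
b=cv2.resize(b,(420,420)); 
cv2.imwrite('pics/c1.png',cv2.convertScaleAbs(np.hstack([a[:420,:380],b]),alpha=1.8,beta=20))
E
```

```text
hold
top {10: 28, 16: 29, 22: 36, 28: 30, 34: 42, 40: 35, 46: 53, 52: 97, 58: 169, 64: 24, 70: 10, 76: 12, 82: 72, 88: 160, 94: 2, 100: 6, 106: 4, 112: 6, 118: 22, 124: 26, 130: 22, 136: 12, 142: 0}
('top', 55) 220 [ 594.9 -271.5] [84.7 77.4] 18.1 z [56.3 61.2 65.2]
('top', 80) 240 [ 585.2 -275. ] [42.7 64. ] 17.0 z [84.8 88.9 91.6]
('top', 100) 10 [ 598.7 -269. ] [ 6.1 60.6] 11.6 z [101.7 105.  110.4]
('top', 112) 88 [ 602.5 -268.6] [ 8.4 62.3] 17.0 z [116.5 125.5 137. ]
scene {10: 25, 16: 37, 22: 44, 28: 40, 34: 39, 40: 45, 46: 47, 52: 71, 58: 95, 64: 39, 70: 20, 76: 15, 82: 38, 88: 39, 94: 14, 100: 24, 106: 22, 112: 23, 118: 28, 124: 35, 130: 21, 136: 10, 142: 0}
('scene', 55) 160 [ 594.5 -270.6] [90.1 74.6] 19.0 z [55.9 60.4 66.2]
('scene', 80) 95 [ 585.3 -274.4] [47.7 60.3] 19.7 z [82.4 88.7 96.9]
('scene', 100) 46 [ 605.1 -267.6] [ 6.  58.8] 16.3 z [100.6 105.3 110.9]
('scene', 112) 117 [ 602.7 -268.2] [12.5 60.3] 17.8 z [113.3 124.5 137.3]
prn
top {10: 23, 16: 36, 22: 153, 28: 57, 34: 54, 40: 573, 46: 320, 52: 714, 58: 1793, 64: 98, 70: 198, 76: 53, 82: 43, 88: 41, 94: 64, 100: 1117, 106: 511, 112: 0, 118: 0, 124: 0, 130: 0, 136: 0, 142: 0}
('top', 55) 2435 [539.5 186.7] [150.2 236.4] 14.2 z [56.3 59.3 62.5]
('top', 80) 164 [516.8 274.6] [149.5  71.2] 14.0 z [80.8 90.9 99.9]
('top', 100) 1628 [517.  275.1] [150.  71.] 14.3 z [101.8 105.  108.3]
('top', 112) 0
scene {10: 77, 16: 80, 22: 118, 28: 77, 34: 119, 40: 376, 46: 304, 52: 546, 58: 1048, 64: 154, 70: 137, 76: 48, 82: 40, 88: 45, 94: 55, 100: 571, 106: 397, 112: 6, 118: 0, 124: 0, 130: 0, 136: 0, 142: 0}
('scene', 55) 1563 [536.9 189.8] [155.5 244.9] 15.2 z [55.9 59.7 64.5]
('scene', 80) 152 [515.6 274.2] [152.7  73.3] 14.6 z [81.6 90.5 99.5]
('scene', 100) 968 [515.1 274.1] [153.6  73.9] 14.1 z [101.5 105.4 110.1]
('scene', 112) 6 [492.4 267.3] [93.5 40.9] 22.2 z [112.1 112.3 112.5]
```

View pics/c1.png

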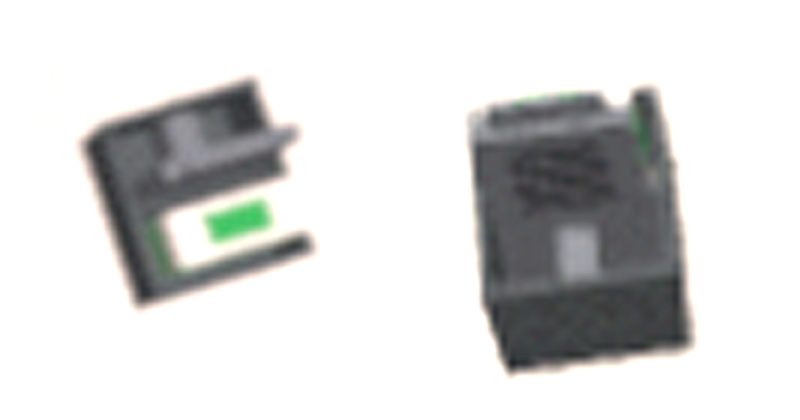

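```bash
cat >> h.py <<'E'
from scipy.spatial.transform import Rotation as Ro
def rep():
    s=manip.read_state(); R=Ro.from_euler('xyz',s['eef_rot']).as_matrix()
    print('t',round(s['clock'],2),'p',np.round(s['eef_pos'],1),'gap',round(s['finger_gap'],1),'F',np.round(s['wrist_force'],1))
    print('x',np.round(R[:,0],3),'z',np.round(R[:,2],3),'zang',round(np.degrees(np.arctan2(R[1,2],R[0,2])),1),'q',np.round(s['joints'],2))
    return s,R
E
python3 - <<'E'
from h import *
rep()
p=manip.camera_params('wrist'); R=cv2.Rodrigues(np.array(p['rvec']))[0]; print(R, -R.T@np.ravel(p['tvec']))
E
```

```text
t 0.1 p [ 183.8 -518.2  223.9] gap 94.2 F [-0.5 -0.2 -0.5]
x [-0.     0.001 -1.   ] z [ 0.334 -0.942 -0.001] zang -70.5 q [-1.3   0.3   1.52 -0.    1.32 -0.07]
[[ 0.33399346 -0.94257306 -0.0020937 ]
 [-0.91802927 -0.32579857  0.22600344]
 [-0.21370688 -0.07356159 -0.97412425]] [ 246.10141659 -496.8170731   383.39813338]
```

jog_arm:
  moves:
    - [[43,26,0,0,0,0],[43,26,0,0,0,0],[43,26,0,0,0,0],[43,26,0,0,0,0],[43,26,0,0,0,0]]
  gripper: 1
  squeeze: 40

```text
clock: 0.6
eef_pos: [396.2, -387.8, 222.3]
eef_rot: [-2.841, 1.567, 2.203]
wrist_force: [0.2, -0.8, 0.1]
finger_gap: 93.8
```

jog_arm:
  moves:
    - [[43,26,0,0,0,0],[43,26,0,0,0,0],[43,26,0,0,0,0],[43,26,0,0,0,0],[0,0,0,0,0,0]]

```text
clock: 1.1
eef_pos: [569.7, -278.8, 220.2]
eef_rot: [-2.763, 1.564, 2.285]
wrist_force: [-1.1, -0.2, 0.1]
finger_gap: 94.0
```

jog_arm:
  moves:
    - [[33,10,4,0,0,-2],[0,0,0,0,0,0]]

```text
clock: 1.3
eef_pos: [603.6, -267.6, 222.7]
eef_rot: [-2.618, 1.561, 2.395]
wrist_force: [-0.0, 0.0, 0.3]
finger_gap: 93.8
```

```bash
python3 - <<'E'
from h import *
rep()
im,d,p=grab('wrist'); W=cloud(d,p); cv2.imwrite('pics/w1.png',im)
c=np.array([602.6,-268.4]);P=W.reshape(-1,3)
m=(np.linalg.norm(P[:,:2]-c,axis=1)<60)
for a,b in((56,66),(70,100),(100,122),(120,127),(130,140)):
    Q=P[m&(P[:,2]>a)&(P[:,2]<b)]
    if len(Q)>20:
        r=cv2.minAreaRect(Q[:,:2].astype(np.float32)); print(a,len(Q),np.round(r,1) if 0 else r,np.median(Q[:,2]))
E
```

```text
t 1.3 p [ 603.6 -267.6  222.7] gap 93.8 F [-0.   0.   0.3]
x [-0.007  0.007 -1.   ] z [ 0.296 -0.955 -0.008] zang -72.8 q [-0.47  0.56  1.16  0.    1.43  0.8 ]
56 869 ((594.5946655273438, -270.4233703613281), (84.49818420410156, 74.06041717529297), 18.39735984802246) 61.15192338231978
70 1464 ((585.7909545898438, -273.1263122558594), (44.920143127441406, 59.990821838378906), 17.982311248779297) 88.36675604208338
100 377 ((603.4365234375, -267.6341247558594), (8.032224655151367, 59.67425537109375), 17.27419090270996) 111.2182674721979
120 458 ((602.5942993164062, -267.7995910644531), (8.58902645111084, 59.97294616699219), 18.618078231811523) 123.23938164952244
130 305 ((600.7506713867188, -268.5028076171875), (4.64594841003418, 43.814693450927734), 18.45693016052246) 134.99302452511785
```

View pics/w1.png

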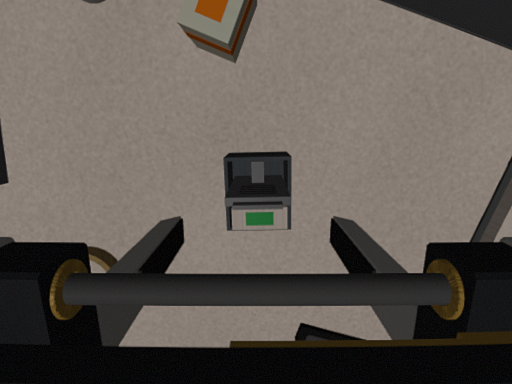

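The wrist view shows the cover's lip and plate at about (258,200), centred between the fingers. I'll descend and grip.

jog_arm:
  moves:
    - [[0,0,-40,0,0,0.7],[0,0,-40,0,0,0],[0,0,-30,0,0,0],[0,0,0,0,0,0]]

```text
clock: 1.75
eef_pos: [598.0, -271.3, 109.7]
eef_rot: [-2.482, 1.561, 2.543]
wrist_force: [-0.0, 0.1, -0.2]
finger_gap: 94.1
```

jog_arm:
  moves:
    - [[5,3.5,-3,0,0,0],[0,0,0,0,0,0]]

```text
clock: 1.95
eef_pos: [602.9, -268.9, 109.0]
eef_rot: [-2.489, 1.563, 2.534]
wrist_force: [-0.2, -0.5, -0.1]
finger_gap: 93.8
```

jog_arm:
  moves:
    - [[0,0,0,0,0,0],[0,0,0,0,0,0],[0,0,0,0,0,0],[0,0,0,0,0,0],[0,0,0,0,0,0]]
  gripper: -1

```text
clock: 2.45
eef_pos: [604.3, -269.8, 114.1]
eef_rot: [3.026, 1.569, 1.766]
wrist_force: [0.1, -0.6, -1.7]
finger_gap: 59.8
```

jog_arm:
  moves:
    - [[0,0,15,0,0,0],[0,0,25,0,0,0],[0,0,30,0,0,0],[0,0,30,0,0,0],[0,0,0,0,0,0]]

```text
clock: 2.95
eef_pos: [603.3, -269.4, 220.6]
eef_rot: [-2.778, 1.569, 2.246]
wrist_force: [-0.0, -0.3, -1.8]
finger_gap: 59.5
```

```bash
python3 - <<'E'
from h import *
rep()
E
```

```text
t 2.95 p [ 603.3 -269.4  220.6] gap 59.5 F [-0.  -0.3 -1.8]
x [-0.001  0.002 -1.   ] z [ 0.306 -0.952 -0.002] zang -72.2 q [-0.48  0.56  1.17  0.    1.42  0.78]
```

jog_arm:
  moves:
    - [[0,0,15,0,0,0],[-10,45,0,0,0,-6.8],[-10,45,0,0,0,-6.8],[-10,45,0,0,0,-6.8],[-10,45,0,0,0,-6.8]]

```text
clock: 3.45
eef_pos: [560.4, -88.6, 233.7]
eef_rot: [-2.264, 1.567, 2.263]
wrist_force: [0.6, 0.3, -2.0]
finger_gap: 60.0
```

```bash
python3 - <<'E'
from h import *
rep()
E
```

```text
t 3.45 p [560.4 -88.6 233.7] gap 60.0 F [ 0.6  0.3 -2. ]
x [-0.002  0.003 -1.   ] z [-0.184 -0.983 -0.002] zang -100.6 q [-0.22  0.33  1.46  0.    1.36  1.53]
```

jog_arm:
  moves:
    - [[0,0,0,-1.5,-8.3,0],[0,0,0,-1.5,-8.3,0],[0,0,0,-1.5,-8.3,0],[0,0,0,-1.5,-8.3,0],[0,0,0,-1.5,-8.3,0]]

```text
clock: 3.95
eef_pos: [558.8, -82.2, 233.5]
eef_rot: [1.582, 0.824, -0.172]
wrist_force: [1.5, -0.4, -1.9]
finger_gap: 59.7
```

jog_arm:
  moves:
    - [[0,0,-20,-1.5,-8.3,0],[0,0,-20,-1,-5,0],[0,0,0,0,0,0]]

```text
clock: 4.25
eef_pos: [559.5, -73.8, 211.7]
eef_rot: [1.602, 0.682, -0.136]
wrist_force: [0.4, -0.5, -1.4]
finger_gap: 59.9
```

```bash
python3 - <<'E'
from h import *
s,R=rep()
im,d,p=grab('scene'); W=cloud(d,p); cv2.imwrite('pics/s2.png',cv2.resize(im[60:240,150:330],None,fx=3,fy=3))
print('tilt deg below horiz',np.degrees(np.arcsin(-R[2,0])))
E
```

```text
t 4.25 p [559.5 -73.8 211.7] gap 59.9 F [ 0.4 -0.5 -1.4]
x [ 0.769 -0.105 -0.631] z [-0.155 -0.988 -0.024] zang -98.9 q [-0.23  0.03  2.11  0.55  0.14  1.  ]
tilt deg below horiz 39.10353102612292
```

View pics/s2.png

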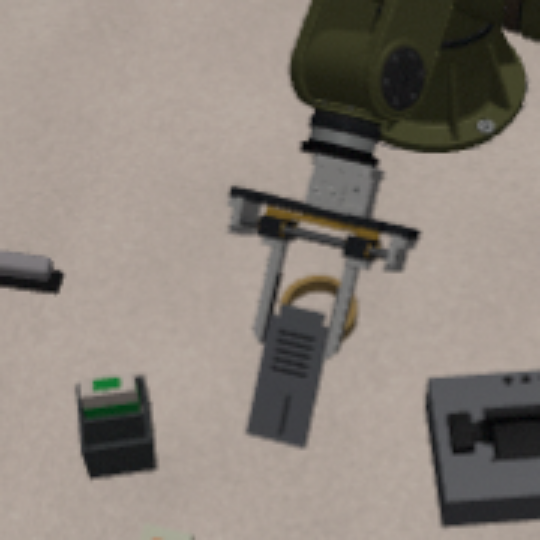

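The cover is held rib-up, with the tool 39° below horizontal and joint 5 near its limit. I'll steepen the tool a little, lower the rear edge to the table, then let the cover pivot in a light grip.

jog_arm:
  moves:
    - [[5,0,-20,1.2,8,0],[5,0,-30,0.5,3,0],[5,0,-30,0,0,0],[5,0,-25,0,0,0],[0,0,0,0,0,0]]

```text
clock: 4.8
eef_pos: [580.9, -73.1, 113.8]
eef_rot: [1.611, 0.833, -0.124]
wrist_force: [-0.8, -0.8, -1.2]
finger_gap: 59.7
```

```bash
python3 - <<'E'
from h import *
s,R=rep()
print('tilt deg below horiz',np.degrees(np.arcsin(-R[2,0])))
E
```

```text
t 4.8 p [580.9 -73.1 113.8] gap 59.7 F [-0.8 -0.8 -1.2]
x [ 0.668 -0.084 -0.74 ] z [-0.153 -0.988 -0.027] zang -98.8 q [-0.21  0.26  2.04  0.55  0.12  1.  ]
tilt deg below horiz 47.71091881840586
```

jog_arm:
  moves:
    - [[0,0,-8,0.7,5,0],[0,0,-8,0.7,5,0],[0,0,-6,0,0,0],[0,0,0,0,0,0]]

```text
clock: 5.2
eef_pos: [582.0, -74.2, 98.2]
eef_rot: [1.61, 0.984, -0.127]
wrist_force: [-0.7, -0.3, -1.7]
finger_gap: 59.8
```

jog_arm:
  moves:
    - [[-4,0,-6,0,0,0],[-4,0,-6,0,0,0],[-4,0,-6,0,0,0],[-4,0,-6,0,0,0]]
  squeeze: 6

```text
clock: 5.6
eef_pos: [565.2, -74.4, 75.4]
eef_rot: [1.608, 0.977, -0.129]
wrist_force: [-0.9, 1.0, 1.1]
finger_gap: 59.9
```

```bash
python3 - <<'E'
from h import *
s,R=rep()
print('tilt deg below horiz',np.degrees(np.arcsin(-R[2,0])))
E
```

```text
t 5.6 p [565.2 -74.4  75.4] gap 59.9 F [-0.9  1.   1.1]
x [ 0.555 -0.072 -0.829] z [-0.16  -0.987 -0.021] zang -99.2 q [-0.22  0.32  2.02  0.23  0.22  1.31]
tilt deg below horiz 55.953255131618555
```

jog_arm:
  moves:
    - [[-3,0,-9,0,0,0],[-3,0,-9,0,0,0],[-2,0,-9,0,0,0],[-2,0,-9,0,0,0],[0,0,-4,0,0,0]]

```text
clock: 6.1
eef_pos: [551.4, -74.8, 31.1]
eef_rot: [1.605, 0.979, -0.134]
wrist_force: [-0.9, 1.0, -0.5]
finger_gap: 59.9
```

```bash
python3 - <<'E'
from h import *
s,R=rep()
print('tilt deg below horiz',np.degrees(np.arcsin(-R[2,0])))
im,d,p=grab('scene'); cv2.imwrite('pics/s3.png',cv2.resize(im[60:240,150:330],None,fx=3,fy=3))
E
```

```text
t 6.1 p [551.4 -74.8  31.1] gap 59.9 F [-0.9  1.  -0.5]
x [ 0.553 -0.074 -0.83 ] z [-0.161 -0.987 -0.019] zang -99.3 q [-0.22  0.4   2.06  0.49  0.11  1.04]
tilt deg below horiz 56.08386672848671
```

View pics/s3.png

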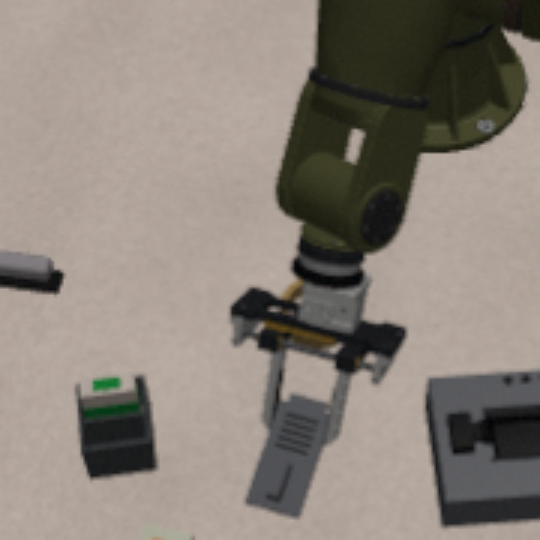

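The cover has pivoted nearly flat at about (290,455), rib up. Now I'll release it.

jog_arm:
  moves:
    - [[0,0,0,0,0,0],[0,0,0,0,0,0],[0,0,0,0,0,0],[0,0,0,0,0,0]]
  gripper: 1

```text
clock: 6.55
eef_pos: [550.9, -75.2, 30.5]
eef_rot: [1.604, 0.979, -0.136]
wrist_force: [-0.2, 0.2, -0.2]
finger_gap: 88.3
```

jog_arm:
  moves:
    - [[-10,2,30,0,0,0],[0,0,40,1.3,8,0],[0,0,40,1.3,8,0],[10,0,40,1.3,8,0],[30,0,20,1.3,8,0]]

```text
clock: 7.05
eef_pos: [573.6, -69.8, 167.5]
eef_rot: [1.779, 1.429, 0.04]
wrist_force: [-0.4, 0.4, -0.9]
finger_gap: 94.0
```

```bash
cat > meas.py <<'E'
from h import *
def m(n,c,rad,bands):
    im,d,p=grab(n); W=cloud(d,p); P=W.reshape(-1,3)
    k=np.linalg.norm(P[:,:2]-np.array(c),axis=1)<rad
    for a,b in bands:
        Q=P[k&(P[:,2]>a)&(P[:,2]<b)]
        if len(Q)>10:
            r=cv2.minAreaRect(Q[:,:2].astype(np.float32)); print(n,a,len(Q),np.round(r[0],1),np.round(r[1],1),round(r[2],1),np.round(np.percentile(Q[:,2],[5,50,95]),1))
    return im
E
python3 - <<'E'
from meas import *
rep()
B=((4.5,13),(26,37))
for n in('scene','wrist','top'): m(n,(600,-80),110,B)
E
```

```text
t 7.05 p [573.6 -69.8 167.5] gap 94.0 F [-0.4  0.4 -0.9]
x [ 0.141  0.006 -0.99 ] z [-0.165 -0.986 -0.029] zang -99.5 q [-0.2   0.34  1.61  0.04  1.05  1.52]
scene 4.5 543 [604.4 -82.6] [202.5 199.4] 43.8 [ 4.7  7.4 11.6]
scene 26 52 [620.8 -85.7] [14.  41.4] 78.1 [27.6 31.3 35.5]
wrist 4.5 5144 [586.7 -80. ] [ 60.2 130.9] 81.2 [6.1 7.3 8.5]
wrist 26 537 [622.  -85.8] [13.6 39.4] 80.6 [30.  31.2 32.4]
top 4.5 33 [599.3 -96.6] [160.8 113.6] 8.4 [ 4.8  5.6 10.1]
```

The cover is lying flat, rib up, with the rib at (622,-85.8). I'll regrasp it there.

jog_arm:
  moves:
    - [[40,-14,-15,0.4,8,0],[8,-2,-40,0,0,0],[0,0,-40,0,0,0],[0,0,0,0,0,0]]

```text
clock: 7.6
eef_pos: [611.2, -82.3, 67.4]
eef_rot: [2.176, 1.541, 0.438]
wrist_force: [-0.2, 0.3, -0.2]
finger_gap: 94.1
```

```bash
python3 - <<'E'
from meas import *
rep()
m('wrist',(600,-80),110,((4.5,13),(26,37)))
E
```

```text
t 7.6 p [611.2 -82.3  67.4] gap 94.1 F [-0.2  0.3 -0.2]
x [ 0.027  0.013 -1.   ] z [-0.167 -0.986 -0.017] zang -99.6 q [-0.2   0.6   1.48  0.02  1.04  1.53]
wrist 4.5 7405 [587.7 -80.3] [ 60.4 129.2] 81.0 [6.2 7.4 8.4]
wrist 26 1139 [621.9 -85.4] [13.4 40.3] 80.9 [30.2 31.3 32.3]
```

jog_arm:
  moves:
    - [[10.5,-3,-10,-0.7,1.5,0.6],[0,0,-14,0,0,0],[0,0,0,0,0,0]]

```text
clock: 7.95
eef_pos: [622.8, -85.6, 50.3]
eef_rot: [1.601, 1.561, -0.127]
wrist_force: [-0.8, -0.1, -0.5]
finger_gap: 93.9
```

jog_arm:
  moves:
    - [[-1,0,-10,0,0,0],[0,0,-8,0,0,0],[0,0,0,0,0,0]]

```text
clock: 8.25
eef_pos: [621.6, -85.5, 33.7]
eef_rot: [1.635, 1.557, -0.094]
wrist_force: [0.3, 0.5, -0.5]
finger_gap: 94.0
```

```bash
python3 - <<'E'
from h import *
rep()
E
```

```text
t 8.25 p [621.6 -85.5  33.7] gap 94.0 F [ 0.3  0.5 -0.5]
x [ 0.014 -0.001 -1.   ] z [-0.157 -0.988 -0.001] zang -99.0 q [-0.2   0.67  1.45  0.    1.01  1.53]
```

Lower 3 mm more and grip.

jog_arm:
  moves:
    - [[0,0,-3,0,0.7,0],[0,0,0,0,0,0],[0,0,0,0,0,0],[0,0,0,0,0,0],[0,0,0,0,0,0]]
  gripper: -1
  squeeze: 45

```text
clock: 8.75
eef_pos: [621.8, -85.6, 31.3]
eef_rot: [1.013, 1.569, -0.715]
wrist_force: [0.8, 0.2, -0.2]
finger_gap: 57.5
```

jog_arm:
  moves:
    - [[0,0,0,0,0,0],[0,0,0,0,0,0],[0,0,0,0,0,0],[0,0,0,0,0,0],[0,0,0,0,0,0]]

```text
clock: 9.25
eef_pos: [622.0, -85.6, 31.6]
eef_rot: [1.127, 1.568, -0.601]
wrist_force: [-0.3, 0.5, 0.9]
finger_gap: 17.4
```

```bash
python3 - <<'E'
from h import *
rep()
E
```

```text
t 9.25 p [622.  -85.6  31.6] gap 17.4 F [-0.3  0.5  0.9]
x [ 0.002 -0.001 -1.   ] z [-0.157 -0.988  0.001] zang -99.0 q [-0.19  0.68  1.44 -0.    1.02  1.53]
```

jog_arm:
  moves:
    - [[0,0,0,0,0,0],[0,0,0,0,0,0],[0,0,0,0,0,0]]

```text
clock: 9.55
eef_pos: [622.0, -85.6, 31.6]
eef_rot: [1.133, 1.568, -0.595]
wrist_force: [-0.0, -0.3, 0.2]
finger_gap: 13.8
```

jog_arm:
  moves:
    - [[0,0,20,0,0,0],[0,0,35,0,0,0],[0,0,40,0,0,0],[0,0,40,0,0,0],[0,0,0,0,0,0]]

```text
clock: 10.05
eef_pos: [619.8, -85.2, 169.1]
eef_rot: [-1.264, 1.568, -2.992]
wrist_force: [0.2, -1.0, -1.3]
finger_gap: 13.7
```

```bash
python3 - <<'E'
from meas import *
rep()
# printer fine estimate from three views
m('wrist',(540,180),200,((57,63),(100,110)))
E
```

```text
t 10.05 p [619.8 -85.2 169.1] gap 13.7 F [ 0.2 -1.  -1.3]
x [-0.003 -0.    -1.   ] z [-0.157 -0.988  0.001] zang -99.0 q [-0.19  0.52  1.35 -0.    1.28  1.53]
wrist 57 6422 [566.1 121. ] [108.2 151.7] 86.9 [58.3 59.4 60.5]
```

Joint 6 can't reach the bay yaw with this grasp: it would need 3.16 and the limit is 2.55. I'll put the cover back down and regrasp it with the tool turned half a turn.

jog_arm:
  moves:
    - [[0,0,-40,0,0,0],[0,0,-40,0,0,0],[0,0,-30,0,0,0],[0,0,-15,0,0,0],[0,0,0,0,0,0]]

```text
clock: 10.6
eef_pos: [616.0, -84.5, 31.4]
eef_rot: [-1.52, 1.56, 3.034]
wrist_force: [1.2, -2.3, 18.6]
finger_gap: 13.5
```

jog_arm:
  moves:
    - [[0,0,0.5,0,0,0],[0,0,0,0,0,0],[0,0,0,0,0,0],[0,0,0,0,0,0]]
  gripper: 0.2

```text
clock: 11.0
eef_pos: [614.5, -84.2, 29.4]
eef_rot: [-1.544, 1.556, 3.011]
wrist_force: [-0.7, 0.6, -0.2]
finger_gap: 42.2
```

jog_arm:
  moves:
    - [[0,0,30,0,0,0],[0,0,35,0,0,8.5],[0,0,0,0,0,8.5],[0,0,0,0,0,8.5],[0,0,0,0,0,8.5]]

```text
clock: 11.5
eef_pos: [614.2, -84.2, 97.8]
eef_rot: [-1.35, 1.555, -2.475]
wrist_force: [-0.8, -0.4, -1.4]
finger_gap: 56.3
```

jog_arm:
  moves:
    - [[0,0,0,0,0,8.5],[0,0,0,0,0,8.5],[0,0,0,0,0,8.5],[0,0,0,0,0,8.5],[0,0,0,0,0,8.5]]

```text
clock: 12.0
eef_pos: [614.4, -84.2, 99.3]
eef_rot: [-1.225, 1.556, -1.601]
wrist_force: [0.2, 0.1, -0.3]
finger_gap: 56.2
```

jog_arm:
  moves:
    - [[0,0,0,0,0,8.5],[0,0,0,0,0,8.5],[0,0,0,0,0,8.5],[0,0,0,0,0,8.5],[0,0,0,0,0,8.5]]

```text
clock: 12.5
eef_pos: [614.4, -84.1, 100.4]
eef_rot: [-1.15, 1.555, -0.776]
wrist_force: [-0.3, -0.6, 0.2]
finger_gap: 56.2
```

jog_arm:
  moves:
    - [[0,0,0,0,0,8.5],[0,0,0,0,0,8.5],[0,0,0,0,0,8.5],[0,0,0,0,0,8.5],[0,0,0,0,0,8.5]]

```text
clock: 13.0
eef_pos: [614.4, -84.1, 101.6]
eef_rot: [-1.144, 1.553, -0.019]
wrist_force: [-0.4, 0.6, 0.8]
finger_gap: 56.5
```

```bash
python3 - <<'E'
from meas import *
rep()
m('wrist',(600,-80),110,((4.5,13),(26,37)))
m('scene',(600,-80),110,((4.5,13),(26,37)))
E
```

```text
t 13.0 p [614.4 -84.1 101.6] gap 56.5 F [-0.4  0.6  0.8]
x [ 0.018 -0.    -1.   ] z [0.432 0.902 0.007] zang 64.4 q [-0.2   0.56  1.44  0.    1.12 -1.32]
wrist 4.5 8709 [581. -79.] [ 60.4 131.5] 80.9 [6.1 7.2 8.4]
wrist 26 857 [616.1 -84.5] [14.1 40.6] 80.9 [29.9 31.1 32.2]
scene 4.5 372 [605.7 -84.3] [206.3 196.5] 56.9 [ 4.7  7.5 11.1]
scene 26 55 [616.1 -84.8] [14.8 41.5] 81.7 [27.3 31.8 34.5]
```

jog_arm:
  moves:
    - [[1,0,0,0,1,8.5],[0.6,-0.4,-15,0,0,8.2],[0,0,-20,0,0,0],[0,0,-20,0,0,0],[0,0,0,0,0,0]]

```text
clock: 13.6
eef_pos: [616.5, -84.6, 46.4]
eef_rot: [-1.372, 1.569, 0.025]
wrist_force: [-0.7, 0.3, -0.7]
finger_gap: 56.6
```

```bash
python3 - <<'E'
from h import *
rep()
E
```

```text
t 13.6 p [616.5 -84.6  46.4] gap 56.6 F [-0.7  0.3 -0.7]
x [ 0.002  0.    -1.   ] z [0.173 0.985 0.   ] zang 80.0 q [-0.2   0.65  1.46  0.    1.04 -1.59]
```

jog_arm:
  moves:
    - [[0,0,-12,0,0,0.9],[0,0,-1.5,0,0,0],[0,0,0,0,0,0]]

```text
clock: 13.9
eef_pos: [617.3, -84.7, 33.9]
eef_rot: [-1.494, 1.567, -0.087]
wrist_force: [0.4, -0.6, 0.3]
finger_gap: 56.4
```

jog_arm:
  moves:
    - [[0,0,0,0,0,0],[0,0,0,0,0,0],[0,0,0,0,0,0],[0,0,0,0,0,0],[0,0,0,0,0,0]]
  gripper: -1
  squeeze: 50

```text
clock: 14.4
eef_pos: [618.2, -84.9, 36.0]
eef_rot: [-1.544, 1.564, -0.137]
wrist_force: [0.4, 0.3, -0.7]
finger_gap: 20.0
```

jog_arm:
  moves:
    - [[0,0,0,0,0,0],[0,0,0,0,0,0],[0,0,0,0,0,0],[0,0,0,0,0,0],[0,0,0,0,0,0]]

```text
clock: 14.9
eef_pos: [618.2, -84.9, 36.1]
eef_rot: [-1.54, 1.564, -0.134]
wrist_force: [-0.7, 0.2, 0.1]
finger_gap: 13.6
```

```bash
python3 - <<'E'
from h import *
rep()
E
```

```text
t 14.9 p [618.2 -84.9  36.1] gap 13.6 F [-0.7  0.2  0.1]
x [ 0.007 -0.001 -1.   ] z [0.164 0.986 0.   ] zang 80.6 q [-0.2   0.66  1.46  0.    1.02 -1.6 ]
```

jog_arm:
  moves:
    - [[0,0,35,0,0,0],[0,0,45,0,0,0],[0,0,45,0,0,0],[0,0,20,0,0,-8.3],[-10,30,0,0,0,-8.3]]
  squeeze: 60

```text
clock: 15.4
eef_pos: [606.2, -56.4, 184.1]
eef_rot: [-0.832, 1.568, 0.276]
wrist_force: [0.5, 1.2, -2.1]
finger_gap: 13.3
```

jog_arm:
  moves:
    - [[-10,30,0,0,0,-8.3],[-10,35,0,0,0,-8.3],[-10,35,0,0,0,-8.3],[-10,35,0,0,0,-8.3],[-10,35,0,0,0,-8.3]]

```text
clock: 15.9
eef_pos: [553.4, 117.9, 184.7]
eef_rot: [-0.96, 1.567, -0.6]
wrist_force: [0.4, 0.4, -2.1]
finger_gap: 13.6
```

```bash
python3 - <<'E'
from h import *
rep()
E
```

```text
t 15.9 p [553.4 117.9 184.7] gap 13.6 F [ 0.4  0.4 -2.1]
x [ 0.004 -0.002 -1.   ] z [0.936 0.352 0.002] zang 20.6 q [ 0.15  0.37  1.53 -0.    1.25 -0.21]
```

jog_arm:
  moves:
    - [[0,0,0,0,0,-6.4],[0,0,0,0,0,0]]

```text
clock: 16.1
eef_pos: [551.8, 122.1, 184.6]
eef_rot: [-1.011, 1.567, -0.767]
wrist_force: [0.6, -0.1, -2.3]
finger_gap: 13.2
```

```bash
python3 - <<'E'
from meas import *
s,R=rep()
im,d,p=grab('wrist'); cv2.imwrite('pics/w2.png',im); W=cloud(d,p); np.save('pics/w2.npy',W); P=W.reshape(-1,3)
k=np.isfinite(P).all(1);P=P[k]
def rc(Q,n):
    r=cv2.minAreaRect(Q[:,:2].astype(np.float32)); print(n,len(Q),np.round(r[0],1),np.round(r[1],1),round(r[2],1),np.round(np.percentile(Q[:,2],[5,50,95]),1))
for a,b in((57,63),(70,77),(100,109),(148,163)):
    Q=P[(P[:,2]>a)&(P[:,2]<b)&(np.abs(P[:,0]-540)<180)&(np.abs(P[:,1]-190)<200)]
    if len(Q)>20: rc(Q,a)
for n in('top','scene'): m(n,(540,190),170,((57,63),(101,109)))
E
```

```text
t 16.1 p [551.8 122.1 184.6] gap 13.2 F [ 0.6 -0.1 -2.3]
x [ 0.003 -0.002 -1.   ] z [0.97  0.242 0.002] zang 14.0 q [ 0.15  0.37  1.53 -0.    1.25 -0.09]
57 11713 [546.5 156.8] [151.  176.1] 14.2 [58.1 59.2 60.6]
70 338 [525.3 242. ] [149.4   1. ] 14.3 [70.4 73.7 76.5]
100 9824 [521.1 257.5] [150.9  33.5] 14.0 [103.1 105.  107.2]
148 14639 [541.4 166.8] [ 60.6 117.6] 13.9 [152.  155.8 157. ]
top 57 765 [546.9 157. ] [149.9 175.7] 14.2 [57.4 59.5 62.1]
top 101 128 [519.7 252.2] [32.8 25.5] 10.0 [102.2 105.1 107.8]
scene 57 801 [537.1 190.7] [151.3 245.3] 14.4 [57.4 59.6 62.4]
scene 101 858 [515.6 274.2] [153.5  74.2] 14.5 [101.8 105.2 108.4]
```

View pics/w2.png

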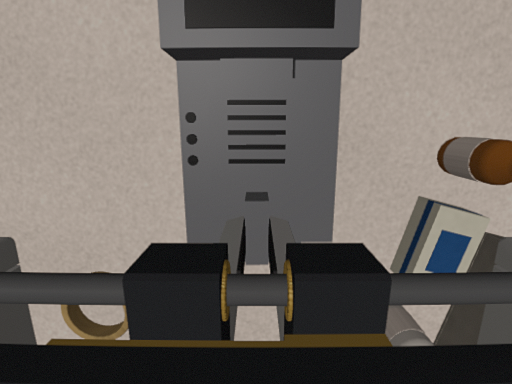

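The wrist view shows the cover over the bay, its lip at about (256,60) pointing at the head. I'll get the exact held offset from the depth.

```bash
python3 - <<'E'
from h import *
P=np.load('pics/w2.npy').reshape(-1,3);P=P[np.isfinite(P).all(1)]
a=np.radians(14.0);ex=np.array([np.cos(a),np.sin(a)]);ey=np.array([-np.sin(a),np.cos(a)])
t=np.array([551.8,122.1]); q=np.c_[(P[:,:2]-t)@ex,(P[:,:2]-t)@ey,P[:,2]]
k=(q[:,2]>146)&(q[:,2]<165)&(np.abs(q[:,0])<45)&(q[:,1]>20)&(q[:,1]<125);q=q[k]
for y0 in range(25,115,10):
    b=q[(q[:,1]>y0)&(q[:,1]<y0+10)]; 
    if len(b): print(y0,len(b),np.round(np.percentile(b[:,0],[.5,99.5]),1),np.round(np.median(b[:,2]),1))
print(np.percentile(q[:,1],[99,99.8,100]))
b=np.array([540.0,182.5]);print('bay rel tcp',(b-t)@ex,(b-t)@ey)
E
```

```text
25 1400 [-29.   30.4] 155.7
35 1477 [-28.9  30.6] 155.9
45 1515 [-29.1  30.4] 156.0
55 1534 [-28.9  30.6] 156.0
65 1649 [-29.1  30.4] 156.0
75 1672 [-29.3  30.5] 156.0
85 1534 [-29.   30.5] 155.8
95 1234 [-21.4  22.5] 152.0
[103.68174087 104.43662822 104.68272985]
bay rel tcp 3.1625929241632176 61.46054023514626
```

jog_arm:
  moves:
    - [[-1.4,10,0,-7.3,-1.8,0],[-1.4,11,-10,-7.3,-1.8,0],[0,0,-10,0,0,0],[0,0,0,0,0,0]]

```text
clock: 16.65
eef_pos: [550.8, 138.9, 164.0]
eef_rot: [-1.572, 1.297, -1.319]
wrist_force: [-0.9, -0.4, -1.5]
finger_gap: 13.4
```

```bash
cat >> h.py <<'E'
B=np.array([540.0,182.5,56.0]); _a=np.radians(14.15)
EX=np.array([np.cos(_a),np.sin(_a),0]);EY=np.array([-np.sin(_a),np.cos(_a),0])
def bayrep(goal=None):
    s,R=rep(); zc=np.cross(R[:,0],R[:,2])*1.0  # tool y up to sign
    if zc@EY<0: zc=-zc
    xc=-R[:,0]; yc=np.cross(zc,xc)
    f=lambda p:np.round([(p-B)@EX,(p-B)@EY,p[2]-B[2]],1)
    t=s['eef_pos']; mid=t+32.3*zc-32.6*xc+0.65*R[:,2]; lip=mid+72*zc-2*xc
    print('tcp',f(t),'mid',f(mid),'lip',f(lip),'pitch nose down',round(np.degrees(np.arcsin(-zc[2])),1),'zc yaw err',round(np.degrees(np.arctan2(-zc@EX,zc@EY)),1),'roll',round(np.degrees(np.arcsin(R[2,2])),1))
    if goal is not None:
        e=np.array(goal)-f(lip); print('world shift',np.round(e[0]*EX+e[1]*EY+[0,0,e[2]],1))
E
python3 - <<'E'
from h import *
bayrep((0,52,-2))
E
```

```text
t 16.65 p [550.8 138.9 164. ] gap 13.4 F [-0.9 -0.4 -1.5]
x [ 0.067 -0.261 -0.963] z [ 0.968  0.25  -0.   ] zang 14.5 q [ 0.3   0.41  1.54 -0.29  1.22  0.15]
tcp [-1.00e-01 -4.49e+01  1.08e+02] mid [  0.4 -22.6  67.9] lip [-0.  46.2 46.6] pitch nose down 15.7 zc yaw err 0.3 roll -0.0
world shift [ -1.4   5.6 -48.6]
```

jog_arm:
  moves:
    - [[-1.4,5.5,-15,0,0,-0.3],[0,0,-18,0,0,0],[0,0,0,0,0,0]]

```text
clock: 16.95
eef_pos: [549.9, 142.7, 129.2]
eef_rot: [-1.574, 1.302, -1.329]
wrist_force: [0.7, 0.0, -1.7]
finger_gap: 13.1
```

```bash
python3 - <<'E'
from h import *
bayrep((0,52,-2))
# check lip / head face in wrist view
im,d,p=grab('wrist'); W=cloud(d,p);P=W.reshape(-1,3);P=P[np.isfinite(P).all(1)]
q=np.c_[(P-B)@EX,(P-B)@EY,P[:,2]-B[2]]
k=(np.abs(q[:,0])<80)
for a,b in((0,20),(20,35),(46,52)):
    s=q[k&(q[:,2]>a)&(q[:,2]<b)&(q[:,1]>20)&(q[:,1]<90)&(np.abs(q[:,0])<20)]
    if len(s): print(a,len(s),np.round(np.percentile(s[:,1],[.5,50,99.5]),1),np.round(np.median(s[:,2]),1))
s=q[(q[:,1]>55)&(q[:,1]<66)&(q[:,2]>6)&(q[:,2]<44)]; print('face',len(s),np.round(np.percentile(s[:,1],[5,50,95]),1))
s=q[(q[:,1]<20)&(q[:,1]>-40)&(np.abs(q[:,0])>40)&(np.abs(q[:,0])<73)]; print('deck z',np.median(s[:,2]) if len(s) else None)
l=q[(q[:,1]>50)&(q[:,1]<66)&(np.abs(q[:,0])<30)&(q[:,2]<40)]
cv2.imwrite('pics/w3.png',im)
E
```

```text
t 16.95 p [549.9 142.7 129.2] gap 13.1 F [ 0.7  0.  -1.7]
x [ 0.064 -0.258 -0.964] z [ 0.97   0.243 -0.001] zang 14.0 q [ 0.31  0.45  1.56 -0.29  1.16  0.19]
tcp [ -0.1 -41.   73.2] mid [  0.5 -18.5  33.2] lip [ 0.6 50.3 12.1] pitch nose down 15.4 zc yaw err -0.1 roll -0.0
world shift [ -1.    1.5 -14.1]
0 1254 [41.  46.3 51.4] 15.5
20 2492 [20.1 30.8 41.3] 23.9
46 3516 [61.6 70.6 78.6] 48.6Traceback (most recent call last):
  File "<stdin>", line 10, in <module>
    return _quantile_unchecked(
        a, q, axis, out, overwrite_input, method, keepdims, weights)
    return _ureduce(a,
                    func=_quantile_ureduce_func,
    ...<5 lines>...
                    overwrite_input=overwrite_input,
                    method=method)
    r = func(a, **kwargs)
    result = _quantile(arr,
                       quantiles=q,
    ...<2 lines>...
                       out=out,
                       weights=wgt)
    slices_having_nans = np.isnan(arr[-1, ...])
                                  ~~~^^^^^^^^^
IndexError: index -1 is out of bounds for axis 0 with size 0
```

jog_arm:
  moves:
    - [[-1,1,-6,0,0,0],[0,0,-6,0,0,0],[0,0,0,0,0,0]]

```text
clock: 17.3
eef_pos: [550.1, 143.2, 119.0]
eef_rot: [-1.56, 1.303, -1.317]
wrist_force: [0.0, -0.6, -0.9]
finger_gap: 13.4
```

```bash
python3 - <<'E'
from h import *
bayrep((0,52,-3))
E
```

```text
t 17.3 p [550.1 143.2 119. ] gap 13.4 F [ 0.  -0.6 -0.9]
x [ 0.066 -0.256 -0.964] z [0.971 0.241 0.003] zang 13.9 q [ 0.31  0.47  1.57 -0.3   1.13  0.19]
tcp [  0.2 -40.6  63. ] mid [  1.  -18.1  23.1] lip [ 1.3 50.8  2.1] pitch nose down 15.3 zc yaw err -0.2 roll 0.2
world shift [-1.6  0.8 -5.1]
```

jog_arm:
  moves:
    - [[-1.5,0.5,-4,0,0,0],[0,0,-2,0,0,0],[0,0,0,0,0,0]]

```text
clock: 17.6
eef_pos: [548.7, 143.8, 113.1]
eef_rot: [-1.557, 1.303, -1.314]
wrist_force: [0.1, 0.7, -1.5]
finger_gap: 13.3
```

```bash
python3 - <<'E'
from h import *
bayrep((0,68,-3.5))
im,d,p=grab('scene'); cv2.imwrite('pics/s4.png',cv2.resize(im[150:250,280:390],None,fx=6,fy=6,interpolation=cv2.INTER_CUBIC))
E
```

```text
t 17.6 p [548.7 143.8 113.1] gap 13.3 F [ 0.1  0.7 -1.5]
x [ 0.067 -0.256 -0.964] z [0.971 0.241 0.004] zang 13.9 q [ 0.31  0.47  1.58 -0.3   1.12  0.2 ]
tcp [ -1.  -39.7  57.1] mid [ -0.1 -17.2  17.2] lip [ 0.2 51.7 -3.8] pitch nose down 15.3 zc yaw err -0.3 roll 0.2
world shift [-4.2 15.8  0.3]
```

View pics/s4.png

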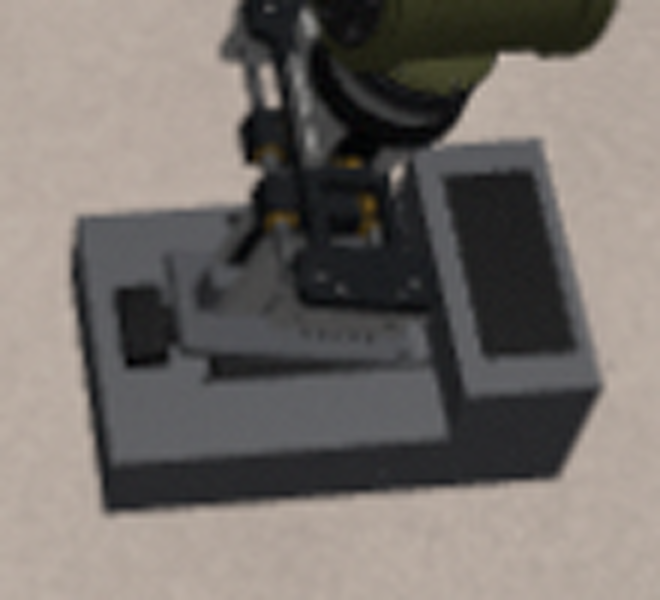

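The scene crop shows the cover's nose down in the bay at about (400,340), just short of the head, with no contact force. I'll advance it into the slot.

jog_arm:
  moves:
    - [[-1,4,0,0,0,0],[-1,4,0,0,0,0],[-1,3,0,0,0,0],[0,0,0,0,0,0]]

```text
clock: 18.05
eef_pos: [545.6, 156.1, 113.7]
eef_rot: [-1.554, 1.303, -1.31]
wrist_force: [-0.1, 0.2, -1.1]
finger_gap: 13.3
```

```bash
python3 - <<'E'
from h import *
bayrep((0,68,-3.5))
E
```

```text
t 18.05 p [545.6 156.1 113.7] gap 13.3 F [-0.1  0.2 -1.1]
x [ 0.068 -0.255 -0.964] z [0.97  0.241 0.005] zang 14.0 q [ 0.33  0.47  1.58 -0.3   1.13  0.22]
tcp [ -1.  -27.   57.7] mid [-0.1 -4.5 17.7] lip [ 0.2 64.4 -3.2] pitch nose down 15.3 zc yaw err -0.3 roll 0.3
world shift [-1.1  3.4 -0.3]
```

jog_arm:
  moves:
    - [[-1,3,-0.5,0,0,0],[-0.3,1.5,0,0,0,0],[0,0,0,0,0,0]]

```text
clock: 18.35
eef_pos: [544.2, 161.1, 113.2]
eef_rot: [-1.553, 1.303, -1.31]
wrist_force: [-0.6, 0.6, -2.0]
finger_gap: 13.6
```

```bash
python3 - <<'E'
from h import *
bayrep((0,70,-3.5))
E
```

```text
t 18.35 p [544.2 161.1 113.2] gap 13.6 F [-0.6  0.6 -2. ]
x [ 0.068 -0.256 -0.964] z [0.97  0.241 0.005] zang 14.0 q [ 0.34  0.47  1.58 -0.3   1.13  0.23]
tcp [ -1.1 -21.8  57.2] mid [-0.2  0.7 17.2] lip [ 0.1 69.6 -3.7] pitch nose down 15.3 zc yaw err -0.2 roll 0.3
world shift [-0.2  0.4  0.2]
```

jog_arm:
  moves:
    - [[0.8,-3,-6,3.7,0.9,0],[0.7,-2.6,-6,3.7,0.9,0],[0,0,0,0,0,0]]

```text
clock: 18.65
eef_pos: [546.0, 154.9, 101.2]
eef_rot: [-1.527, 1.438, -1.283]
wrist_force: [-0.2, -0.6, -1.4]
finger_gap: 13.4
```

```bash
python3 - <<'E'
from h import *
bayrep((0,71,-3.2))
E
```

```text
t 18.65 p [546.  154.9 101.2] gap 13.4 F [-0.2 -0.6 -1.4]
x [ 0.038 -0.127 -0.991] z [0.97  0.242 0.006] zang 14.0 q [ 0.27  0.47  1.59 -0.15  1.08  0.1 ]
tcp [ -0.9 -28.2  45.2] mid [ 0.  -0.5  8.6] lip [ 0.3 70.6 -2.9] pitch nose down 7.6 zc yaw err -0.2 roll 0.3
world shift [-0.4  0.3 -0.3]
```

jog_arm:
  moves:
    - [[0.3,-1.5,-6,3.6,0.8,0],[0,0,0,0,0,0]]

```text
clock: 18.85
eef_pos: [546.5, 153.2, 95.4]
eef_rot: [-1.458, 1.501, -1.215]
wrist_force: [-1.3, 3.0, -5.0]
finger_gap: 13.1
```

```bash
python3 - <<'E'
from h import *
bayrep((0,72,-2.5))
E
```

```text
t 18.85 p [546.5 153.2  95.4] gap 13.1 F [-1.3  3.  -5. ]
x [ 0.024 -0.065 -0.998] z [0.97  0.241 0.008] zang 13.9 q [ 0.24  0.47  1.6  -0.08  1.06  0.03]
tcp [ -0.9 -30.   39.4] mid [ 0.2 -0.   4.7] lip [ 0.5 71.7 -2.3] pitch nose down 4.0 zc yaw err -0.2 roll 0.4
world shift [-0.6  0.2 -0.2]
```

jog_arm:
  moves:
    - [[0.3,-1,-3.5,2,0.4,0],[0.2,-1,-3.5,2,0.4,0],[0,0,0,0,0,0]]

```text
clock: 19.15
eef_pos: [547.0, 151.4, 89.3]
eef_rot: [-0.408, 1.559, -0.165]
wrist_force: [0.7, 1.0, -2.2]
finger_gap: 13.4
```

```bash
python3 - <<'E'
from h import *
bayrep((0,72,-2))
E
```

```text
t 19.15 p [547.  151.4  89.3] gap 13.4 F [ 0.7  1.  -2.2]
x [ 0.011 -0.002 -1.   ] z [0.97  0.241 0.01 ] zang 14.0 q [ 0.21  0.48  1.61 -0.    1.04 -0.03]
tcp [ -0.8 -31.8  33.3] mid [0.3 0.3 0.5] lip [ 0.6 72.3 -1.8] pitch nose down 0.3 zc yaw err -0.2 roll 0.6
world shift [-0.5 -0.4 -0.2]
```

jog_arm:
  moves:
    - [[0,0,-2,0.5,-0.5,0],[0,0,-2,0,0,0],[0,0,0,0,0,0]]

```text
clock: 19.45
eef_pos: [547.5, 151.8, 88.8]
eef_rot: [-0.22, 1.547, 0.026]
wrist_force: [-0.8, -3.6, -1.5]
finger_gap: 13.3
```

```bash
python3 - <<'E'
from h import *
bayrep()
E
```

```text
t 19.45 p [547.5 151.8  88.8] gap 13.3 F [-0.8 -3.6 -1.5]
x [ 0.024  0.001 -1.   ] z [0.97  0.243 0.024] zang 14.1 q [ 0.21  0.47  1.62 -0.01  1.03 -0.03]
tcp [ -0.2 -31.6  32.8] mid [1.2 0.5 0. ] lip [ 1.4 72.5 -2.3] pitch nose down 0.3 zc yaw err -0.1 roll 1.4
```

jog_arm:
  moves:
    - [[-0.7,0,-1,-0.3,1.3,0],[0,0,-3,0,0,0],[0,0,-3,0,0,0]]

```text
clock: 19.75
eef_pos: [547.5, 151.8, 87.9]
eef_rot: [-1.452, 1.559, -1.205]
wrist_force: [-22.7, -9.0, 42.8]
finger_gap: 13.6
```

```bash
python3 - <<'E'
from h import *
bayrep()
im,d,p=grab('scene'); cv2.imwrite('pics/s5.png',cv2.resize(im[150:250,280:390],None,fx=6,fy=6,interpolation=cv2.INTER_CUBIC))
E
```

```text
t 19.75 p [547.5 151.8  87.9] gap 13.6 F [-22.7  -9.   42.8]
x [ 0.004 -0.011 -1.   ] z [0.97  0.244 0.001] zang 14.1 q [ 0.21  0.49  1.6  -0.01  1.05 -0.03]
tcp [ -0.3 -31.6  31.9] mid [ 0.4  0.3 -1.1] lip [ 0.5 72.3 -3.9] pitch nose down 0.7 zc yaw err -0.0 roll 0.1
```

View pics/s5.png

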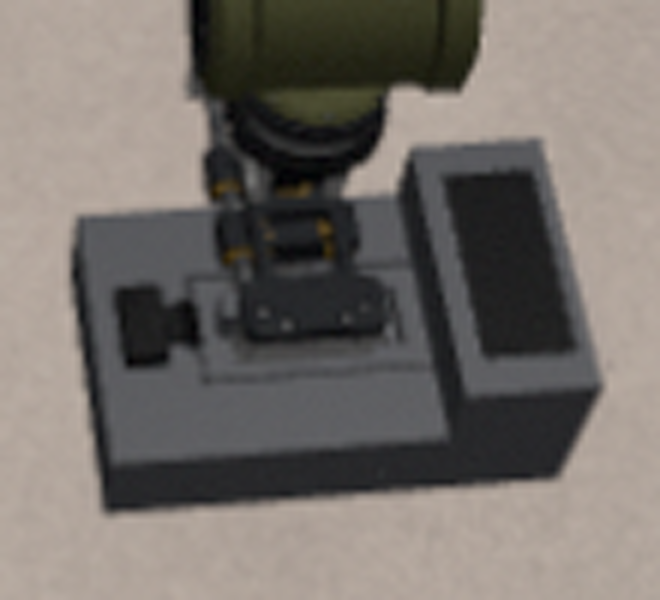

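The cover is flush with the deck, its catch at about (185,325) over the rear edge, and it bottomed firmly at 43 N. I'll unload and release it.

jog_arm:
  moves:
    - [[0,0,0.5,0,0,0],[0,0,0,0,0,0],[0,0,0,0,0,0],[0,0,0,0,0,0],[0,0,0,0,0,0]]
  gripper: -0.2

```text
clock: 20.3
eef_pos: [547.5, 153.4, 89.6]
eef_rot: [-1.412, 1.555, -1.164]
wrist_force: [0.9, 0.6, 0.9]
finger_gap: 37.6
```

jog_arm:
  moves:
    - [[0,0,15,0,0,0],[0,0,40,0,0,0],[0,0,45,0,0,0],[10,-40,40,0,0,0],[10,-45,20,0,0,0]]

```text
clock: 20.8
eef_pos: [563.2, 75.7, 249.9]
eef_rot: [-1.78, 1.555, -1.526]
wrist_force: [1.3, 0.0, 0.1]
finger_gap: 37.5
```

```bash
python3 - <<'E'
from h import *
rep()
im,d,p=grab('wrist'); W=cloud(d,p);P=W.reshape(-1,3);P=P[np.isfinite(P).all(1)]
q=np.c_[(P-B)@EX,(P-B)@EY,P[:,2]-B[2]]
for nm,k in {'front':(np.abs(q[:,0])<25)&(q[:,1]>25)&(q[:,1]<55),'mid':(np.abs(q[:,0]-20)<6)&(np.abs(q[:,1])<20),'mid-':(np.abs(q[:,0]+20)<6)&(np.abs(q[:,1])<20),'rear':(np.abs(q[:,0])>15)&(np.abs(q[:,0])<28)&(q[:,1]<-45)&(q[:,1]>-57),'deck':(np.abs(q[:,0])>40)&(np.abs(q[:,0])<70)&(np.abs(q[:,1])<50)}.items():
    print(nm,k.sum(),np.round(np.percentile(q[k][:,2],[5,50,95]),1) if k.sum() else '')
k=(q[:,2]>20)&(q[:,2]<32)&(np.abs(q[:,0])<30)&(q[:,1]<0)&(q[:,1]>-70); r=cv2.minAreaRect(q[k][:,:2].astype(np.float32)); print('rib',r)
cv2.imwrite('pics/w4.png',im)
E
```

```text
t 20.8 p [563.2  75.7 249.9] gap 37.5 F [1.3 0.  0.1]
x [ 0.001 -0.016 -1.   ] z [ 0.968  0.251 -0.003] zang 14.6 q [ 0.08  0.32  1.43 -0.02  1.39 -0.18]
front 1347 [2.1 3.4 4.7]
mid 410 [1.9 3.2 4.5]
mid- 385 [1.8 3.2 4.5]
rear 235 [1.7 3.2 4.5]
deck 5017 [2.  3.3 4.8]
rib ((0.8617267608642578, -28.442138671875), (12.953569412231445, 39.096736907958984), 0.4318583011627197)
```

View pics/w4.png

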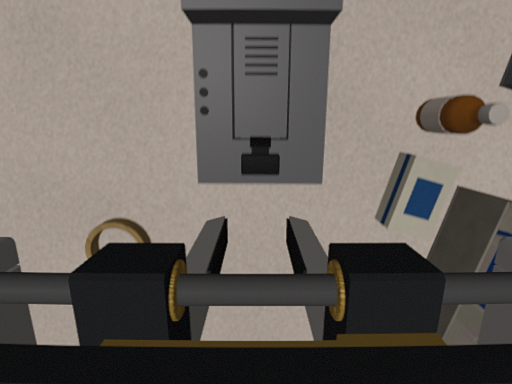

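The wrist view shows the cover flush in the bay at about (261,80), with the catch nose over its rear edge at about (261,141).

```bash
python3 -c "
from cell import manip
manip.sign_off()"
```

```text
the job is handed in; nothing more can be done
```

The cover is closed in the printer's bay and let go, and I handed the job in at about 21 s of robot time. Sign-off gives no verdict.

- **What I did:** I took the cover from the holder by its width and laid it rib up on the bench. I then gripped it by the rib, hooked the lip into the slot nose-down at about 15°, and pivoted it down until it bottomed on the ledges.
- **Extra regrasp:** The first rib grasp could not reach the bay's direction because of the last joint's range. I set the cover down again and took the rib with the tool turned half a turn.
- **Last checks:** In the wrist depth the cover's front, middle and rear are all level with the deck within about 0.2 mm. It sits about 1 mm off centre across and 1.5 mm along, inside the 4 mm limits. The last picture shows the catch nose over the rear edge, the gripper is clear and the wrist force is near zero.
- **Not measured:** I judged the catch only from the picture, since its joint value is not readable. I saw no bystander moved or touched, but I did not re-measure their positions.
- **Force:** The final press-down reached about 43 N upward (49 N in all) at the wrist, more than the 5 to 12 N needed but well under the 120 N wrist limit. It went through the fingers and rib.

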